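Feel for the risen rest on the pot stand and press it home

TASK

Pans rock on the pot stand because one of its five orange rests has crept up a few millimetres. Pick up the wooden pestle and feel for the high one with its foot, touching the rests gently (keep under 8 N on the good ones); then press the high one firmly down until it is home, never with more than 25 N, and stand the pestle upright on the worktop again. Touch the rests only with the pestle, and leave the mug, salt shaker and jam jar where they are.

Things in the scene. Friction and masses are not known exactly. Their poses are not given: they have to be found in the camera images.
- stand: square pot stand, a brushed metal plate 130 x 130 mm on rubber feet, a wire handle on two sides, too heavy to shift; origin under its centre on the worktop, z up, x and y along its sides; plate top 18 mm above the worktop. Five orange round silicone rests, 26 mm across, stick up from it at the spots below; home, their tops are 12 mm above the plate. One, any of the five, has crept up 3.5 to 5 mm
- pestle: pale wooden pestle used as the feeler, 96 mm tall, standing upright on its flat foot 36 mm across; origin at the centre of the foot's underside, z along it to the top; the grip, 25 mm across, runs from 30 to 78 mm above the foot; 120 to 225 g
- mug: striped cream mug, 88 mm across, 92 mm tall, handle on one side; origin under its centre; a bystander
- salt: salt shaker, 44 mm across, 90 mm tall; origin under its centre; a bystander
- jam: jam jar with a white cap, 65 mm across, 94 mm tall; origin under its centre; a bystander
- spot_1 (a point): corner spot at x +38, y +38 mm of the stand: where the middle of that rest's top is when the rest is home, 30 mm above the worktop (fixed to the stand; it does not follow the rest). Every rest is sprung: it gives straight down 1 mm for each 3 N and comes back, up to 9 mm
- spot_2 (a point): corner spot at x +38, y -38 mm of the stand: where the middle of that rest's top is when the rest is home, 30 mm above the worktop (fixed to the stand; it does not follow the rest)
- spot_3 (a point): centre of the plate: where the middle of that rest's top is when the rest is home, 30 mm above the worktop (fixed to the stand; it does not follow the rest). The risen rest, wherever it is, sits in its bush by friction: below about 13 N it only springs like the others; under 15 to 20 N it slides down to a firm stop, home, and stays
- spot_4 (a point): corner spot at x -38, y +38 mm of the stand: where the middle of that rest's top is when the rest is home, 30 mm above the worktop (fixed to the stand; it does not follow the rest)
- spot_5 (a point): corner spot at x -38, y -38 mm of the stand: where the middle of that rest's top is when the rest is home, 30 mm above the worktop (fixed to the stand; it does not follow the rest)
Things that resemble listed ones, but are neither listed nor needed, are in the scene too. What is shaped like the pestle but purple or turquoise is not meant.

How it is judged:
On the way, in this order (a step that is already met when the one before it is completed fails the run):
1. the pestle is lifted off the worktop (height (world z) of pestle above 0.035 m), for 0.2 s.
2. the risen rest is pressed home (z of rest_a_core_c0 in the frame of stand below 0.0115 m), for 0.2 s.
At the end, for the whole second after the job is handed in: the risen rest is home (less than 1.5 mm proud), and the pestle stands released and still, upright within 0.1 rad, on the worktop (foot within 4 mm of its surface) (z of rest_a_core_c0 in the frame of stand below 0.0115 m and height (world z) of pestle between -0.004 and 0.004 m and angle between pestle's own z axis and vertical below 0.1 rad and linear speed of pestle below 0.02 m/s and contact force between pestle and the fingers below 0.1 N); the robot touches nothing.
It fails at once if a rest that is already home is pressed with more than 9 N (contact force between any of rest_b_cap_c0, rest_c_cap_c0, rest_d_cap_c0, rest_e_cap_c0 and anything else above 9 N).
It fails at once if the risen rest is pressed with more than 25 N (contact force between rest_a_cap_c0 and anything else above 25 N).
It fails at once if the gripper or arm itself touches a rest (contact force between any of the fingers, the arm and rest_a_cap_c0 above 0.3 N or contact force between any of the fingers, the arm and rest_b_cap_c0 above 0.3 N or contact force between any of the fingers, the arm and rest_c_cap_c0 above 0.3 N or contact force between any of the fingers, the arm and rest_d_cap_c0 above 0.3 N or contact force between any of the fingers, the arm and rest_e_cap_c0 above 0.3 N).
It fails at once if the mug, salt shaker or jam jar is moved more than 15 mm (distance of any of mug, salt, jam from where it was at the start of the episode above 0.015 m).
It also fails if it takes over 72 s, if anything falls off the work surface, if the arm or the gripper's body presses on something with over 40 N, if the wrist force passes 120 N, or if a joint passes its speed limit or range.

ROBOT

A 6-joint arm with a two-finger parallel gripper is mounted at the origin on a cart in front of the work surface, level with it; the furniture and walls round the work are solid. World frame = base frame: x ahead of the robot, y to its left, z up, the work surface at z = 0. Lengths are in m, angles in rad, forces in N, time in s.
With the tool pointing down it reaches from about 0.375 to 0.925 m from the base axis. Payload 5.7 kg.
Tool frame: the origin (TCP) lies midway between the tips of the shut fingers; the grasp point (between the pads) lies 19 mm behind it; z points along the fingers, y is the line along which they close (so a half turn about z gives the same grasp; the last joint's range is limited). The gripper opens to 88 mm and grips with 3 to 60 N. Pads are 20 mm wide; open, the fingers measure 115 mm over their backs; the gripper's body (75 mm by 178 mm) begins 61 mm behind the grasp point.
Start: joints at [1.16, 0.359, 1.51, -0, 1.272, -0.115], TCP at [0.175, 0.574, 0.183] pointing down, gripper open.
Joint ranges: [-2.97, 2.97], [-1.01, 2.36], [0.21, 2.38], [-0.96, 4.11], [0.2, 2.71], [-2.98, 2.98]. Speed limits (rad/s): [2.39, 2.39, 3.14, 3.14, 3.14, 3.14].

INTERFACE

Orientations are given as a unit quaternion [x, y, z, w].
In Python, from bench import move_ptp, servo_line, goto_joints, move_gripper, sleep, inverse_kinematics, capture, PlanningError, close_job, spot_in, silhouettes, current_clock, current_joint_pos, current_qvel, current_joint_torque, current_position, current_orientation, current_force, current_torque, current_finger_gap, current_grip_force gives the robot as it stands. Calls block until the motion is done:
- move_ptp(position, orientation): joint-space move of the TCP to a pose.
- servo_line(position, orientation=None, rate=0.15, contact_N=None): straight line of the TCP; orientation=None keeps the orientation; rate is the mean speed in m/s. With contact_N (N) it stops when the force on the tool has changed by that much, and returns True; else False.
- goto_joints(angles): joint-space move.
- move_gripper(opening): finger opening in m; the grip force is fixed at half the most; returns when the fingers have stopped.
- sleep(seconds).
- inverse_kinematics(position, orientation): joint angles nearest the present ones, or None.
- capture(name): name is "side" or "top"; returns a dict with "image" (384x512x3 uint8, blue, green, red), "range_z" (384x512 float32, m along the optical axis (not along the pixel's ray), 0 where there is no reading), "intrinsics" (3x3 intrinsics, pixels), "k1" (the pictures are not rectified: a ray, as slopes to the right and down, at radius r is drawn at 1 + k1 r^2 times it, then the intrinsics apply), "R" (3x3) and "t" (3): a world point X has camera coordinates R X + t. Camera axes: x right, y down, z forward; pixel columns grow to the right and rows downward; lengths in m; the calibration is good to about 2 mm. A picture is of the moment at which its call begins.
A pose or a line that the arm cannot do raises PlanningError and nothing moves.
- close_job(): hands the job in; it is judged then, once.
Trained networks look in the newest picture that a camera, given by its name, has taken for a name from the list of things; names that differ only in an ending like _2 or _b are one class to them, and where a whole thing is asked for, a point or a joint stands for the part that bears it (a point fixed in the world has none). Each returns a list of dicts, best first, with "conf" (0 to 1); they miss things now and then, are a little off and sometimes report something else, mostly with a low value. They report only what shows in the picture. A call takes as long as a camera call. They do not tell look-alikes from the thing itself.
- spot_in(camera, query): "xy" ([column, row] in pixels, amid what is visible of it).
- silhouettes(camera, query): "region" (384x512 bool, what is visible of it) and "xy" ([column, row] in pixels, amid what is visible of it).
Readings, each from a call of its own:
- current_clock(): time.
- current_joint_pos(): joint angles.
- current_qvel(): joint speeds.
- current_joint_torque(): joint torques, N m.
- current_position(): TCP position.
- current_orientation(): TCP orientation.
- current_force(): force on the tool from outside, world axes, zero at the start.
- current_torque(): the same for the moment, N m.
- current_finger_gap(): finger opening in m.
- current_grip_force(): force on a finger pad.
Only numpy, scipy, OpenCV 4.12 (cv2) and the standard library are available. Lean on these libraries where they do the work, as an engineer would, in place of code of your own. Each camera call takes 0.05 s, during which the arm holds its last target. There are 200 camera calls.

## Working session

There is one attempt and no reset: what is moved stays moved. The work goes in short steps, each a Python script; the robot and the scene stay as the last script left them, time stands still between calls to the robot, and variables do not carry over. Pictures are saved under pics/ and viewed, at most 10 in all, crops included, and the job is handed in when it is done.

```bash
ls; mkdir -p pics; cat > h.py <<'E'
import numpy as np, cv2
from bench import *
def undist(c,uv):
    K=np.array(c["intrinsics"]); d=((np.array(uv,float).reshape(-1,2))-K[:2,2])/[K[0,0],K[1,1]]
    s=d.copy()
    for _ in range(20): s=d/(1+c["k1"]*(s**2).sum(1,keepdims=True))
    return s
def cloud(c):
    h,w=c["range_z"].shape
    u,v=np.meshgrid(np.arange(w),np.arange(h)); s=undist(c,np.stack([u,v],-1).reshape(-1,2))
    z=c["range_z"].reshape(-1,1); P=np.hstack([s*z,z]); X=(P-np.array(c["t"]))@np.array(c["R"])
    X[z[:,0]==0]=np.nan
    return X.reshape(h,w,3)
def ray(c,uv):
    s=undist(c,uv)[0]; R=np.array(c["R"]); return -R.T@np.array(c["t"]), R.T@np.array([s[0],s[1],1])
def proj(c,X):
    p=np.array(c["R"])@np.array(X)+np.array(c["t"]); s=p[:2]/p[2]; s=s*(1+c["k1"]*(s@s)); K=np.array(c["intrinsics"]); return s*[K[0,0],K[1,1]]+K[:2,2]
E
python3 - <<'E'
from h import *
ims=[]
for n in("side","top"):
    c=capture(n); X=cloud(c); cv2.imwrite(f"pics/{n}0.png",c["image"]); print(n,"campos",ray(c,[256,192])[0].round(3))
    for q in("pestle","stand","mug","salt","jam","spot_1"):
        for r in silhouettes(n,q)[:4]:
            P=X[r["region"]]; P=P[~np.isnan(P[:,0])]
            print(n,q,round(r["conf"],2),np.round(r["xy"]),r["region"].sum(),np.nanmedian(P,0).round(3),"zmax",np.percentile(P[:,2],98).round(3), c["image"][r["region"]].mean(0).round())
print(current_clock(),current_orientation(),current_position())
E
```

```text
pics
side campos [-0.2   -0.474  0.928]
side pestle 0.82 [210. 220.] 336 [0.374 0.065 0.047] zmax 0.096 [108.  36.  93.]
side pestle 0.78 [255. 196.] 337 [0.493 0.014 0.043] zmax 0.096 [105.  36.  92.]
side pestle 0.51 [230. 195.] 291 [0.476 0.081 0.048] zmax 0.096 [109. 127.   3.]
side pestle 0.47 [321. 254.] 1908 [ 0.461 -0.22   0.017] zmax 0.022 [205. 222. 228.]
side stand 0.9 [322. 254.] 1827 [ 0.461 -0.222  0.017] zmax 0.021 [210. 226. 231.]
side mug 0.67 [175. 175.] 1080 [0.424 0.239 0.066] zmax 0.092 [158. 189. 200.]
side salt 0.73 [232. 153.] 344 [0.61  0.171 0.047] zmax 0.089 [ 97. 118. 128.]
side salt 0.17 [276. 178.] 797 [ 0.578 -0.017  0.068] zmax 0.096 [136. 157. 180.]
side jam 0.82 [278. 180.] 745 [ 0.577 -0.017  0.07 ] zmax 0.096 [142. 163. 187.]
side spot_1 0.93 [324. 254.] 1691 [ 0.462 -0.224  0.017] zmax 0.021 [215. 231. 235.]
top campos [ 0.459 -0.015  0.994]
top pestle 0.73 [230. 244.] 166 [0.388 0.07  0.091] zmax 0.099 [125.  44. 106.]
top pestle 0.73 [326. 208.] 2025 [ 0.472 -0.213  0.019] zmax 0.024 [214. 221. 227.]
top pestle 0.54 [252. 199.] 118 [0.503 0.018 0.094] zmax 0.099 [152.  53. 129.]
top stand 0.72 [332. 210.] 2130 [ 0.474 -0.212  0.019] zmax 0.031 [205. 216. 225.]
top mug 0.82 [161. 221.] 1049 [0.445 0.253 0.088] zmax 0.094 [178. 192. 202.]
top salt 0.49 [191. 158.] 217 [0.617 0.173 0.079] zmax 0.092 [128. 141. 152.]
top jam 0.65 [260. 165.] 546 [ 0.594 -0.005  0.094] zmax 0.098 [214. 221. 224.]
top spot_1 0.7 [331. 214.] 2096 [ 0.471 -0.213  0.019] zmax 0.028 [209. 217. 225.]
0.7 [ 1.47351959e-01  9.89084121e-01 -2.85266938e-05  1.55953741e-05] [0.17491394 0.57391706 0.18314457]
```

```bash
python3 - <<'E'
import cv2
a=cv2.imread("pics/side0.png");b=cv2.imread("pics/top0.png")
cv2.imwrite("pics/s1.png",cv2.resize(a[110:310,120:390],(800,593),interpolation=cv2.INTER_CUBIC))
cv2.imwrite("pics/t1.png",cv2.resize(b[120:300,130:370],(800,600),interpolation=cv2.INTER_CUBIC))
E
```

```text
(no output)
```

View pics/s1.png

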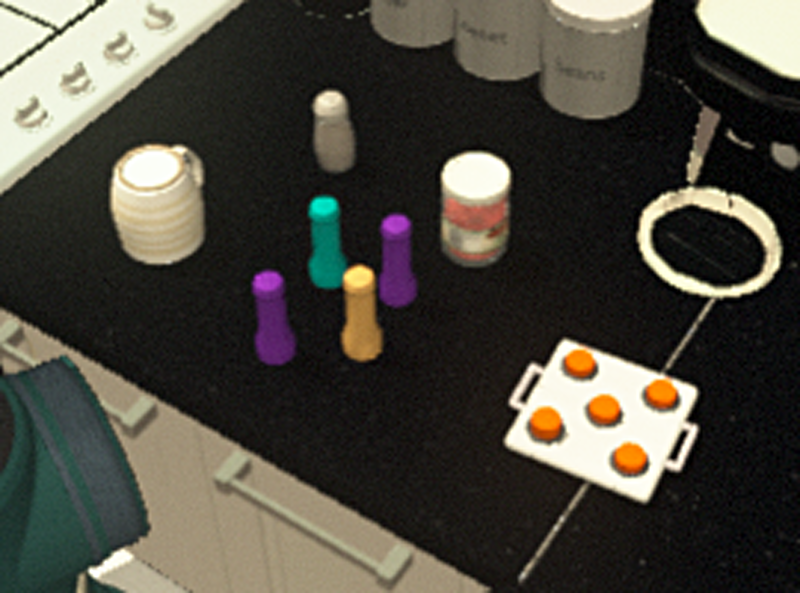

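View pics/t1.png

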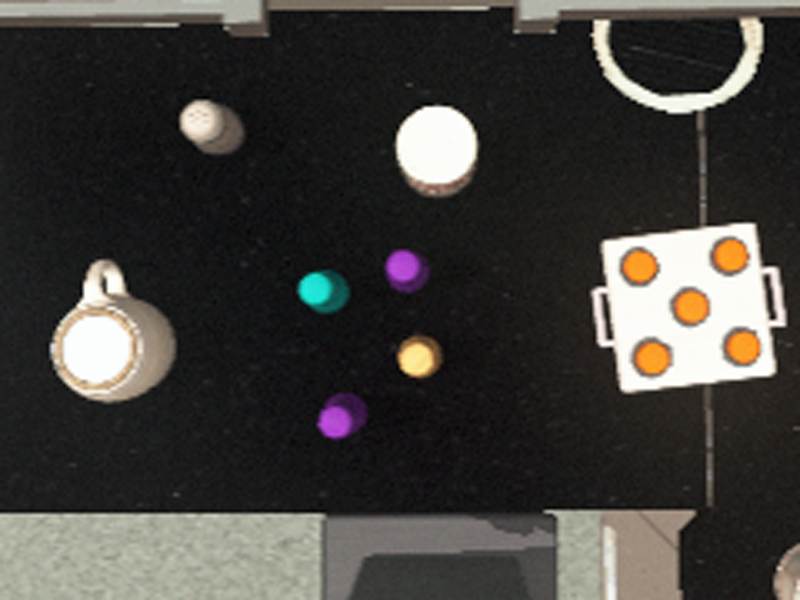

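```bash
cat >> h.py <<'E'
def blobs(c,lo,hi,box,amin=15):
    hsv=cv2.cvtColor(c["image"],cv2.COLOR_BGR2HSV); m=cv2.inRange(hsv,lo,hi); k=np.zeros_like(m); x0,y0,x1,y1=box; k[y0:y1,x0:x1]=1
    n,l,s,ce=cv2.connectedComponentsWithStats(m*k)
    return [(ce[i],s[i,4],l==i) for i in range(1,n) if s[i,4]>=amin]
def tri(c1,u1,c2,u2):
    (o1,d1),(o2,d2)=ray(c1,u1),ray(c2,u2); d1/=np.linalg.norm(d1);d2/=np.linalg.norm(d2)
    A=np.stack([d1,-d2],1); s=np.linalg.lstsq(A,o2-o1,rcond=None)[0]; p,q=o1+s[0]*d1,o2+s[1]*d2
    return (p+q)/2,np.linalg.norm(p-q)
def onz(c,uv,z):
    o,d=ray(c,uv); return o+d*(z-o[2])/d[2]
E
python3 - <<'E'
from h import *
C={n:capture(n) for n in("side","top")}
for n,b in(("side",(225,190,255,240)),("top",(235,210,275,240))):
    c=C[n];X=cloud(c)
    for ce,a,m in blobs(c,(12,70,60),(28,255,255),b):
        P=X[m]; print(n,"pestle",ce.round(1),a,np.nanmedian(P,0).round(4)); Q=P[P[:,2]>0.088]; print(" top pts",len(Q),Q.mean(0).round(4),(Q.min(0)+Q.max(0))/2,np.nanmin(P,0).round(3),np.nanmax(P,0).round(3))
        t=m&(X[...,2]>0.09); v,u=np.nonzero(t); print(" on z=.096",onz(c,[u.mean(),v.mean()],.096).round(4))
R={}
for n,b in(("side",(280,220,360,290)),("top",(300,180,370,240))):
    c=C[n];X=cloud(c);R[n]=[]
    for ce,a,m in blobs(c,(4,150,120),(16,255,255),b):
        P=X[m]; h=np.nanpercentile(P[:,2],[50,90]); R[n].append((ce,onz(c,ce,.03))); print(n,ce.round(1),a,h.round(4),onz(c,ce,.03).round(4))
for ce,p in R["side"]:
    ct,pt=min(R["top"],key=lambda r:np.linalg.norm(r[1]-p)); print("tri",tri(C["side"],ce,C["top"],ct))
Pt=np.array([p[:2] for _,p in R["top"]]);print("centre",Pt.mean(0)); print(cv2.minAreaRect(Pt.astype(np.float32)))
E
```

```text
side pestle [241.3 215.7] 369 [0.4226 0.0042 0.0389]
 top pts 66 [0.4272 0.0075 0.0931] [0.42855346 0.00765001 0.09235193] [ 0.409 -0.009 -0.004] [0.518 0.078 0.097]
 on z=.096 [0.4257 0.0069 0.096 ]
top pestle [255.3 226.6] 137 [0.4335 0.0086 0.0939]
 top pts 88 [0.4324 0.0103 0.0952] [0.43319982 0.01134521 0.09426955] [ 0.414 -0.009 -0.001] [0.45  0.027 0.1  ]
 on z=.096 [0.4324 0.01   0.096 ]
side [315.4 232.7] 51 [0.0272 0.0313] [ 0.4969 -0.1783  0.03  ]
side [342.8 243.2] 56 [0.0277 0.0303] [ 0.5045 -0.253   0.03  ]
side [323.4 248.1] 56 [0.0275 0.0303] [ 0.4638 -0.2192  0.03  ]
side [303.6 253. ] 67 [0.0315 0.0351] [ 0.423  -0.1853  0.03  ]
side [332.3 264.6] 65 [0.0284 0.0312] [ 0.4307 -0.2613  0.03  ]
top [348.8 195.4] 40 [0.0307 0.0326] [ 0.5166 -0.2489  0.03  ]
top [324.1 198.3] 18 [0.0295 0.0307] [ 0.5091 -0.1807  0.03  ]
top [334.8 211.4] 20 [0.0296 0.0334] [ 0.4729 -0.2092  0.03  ]
top [352.7 222.9] 32 [0.0298 0.0325] [ 0.4408 -0.2574  0.03  ]
top [325.  226.5] 32 [0.0342 0.0373] [ 0.4316 -0.1818  0.03  ]
tri (array([ 0.50706363, -0.17855583,  0.02076619]), np.float64(0.00879510204070606))
tri (array([ 0.51648631, -0.25084172,  0.01623259]), np.float64(0.0031801539413348965))
tri (array([ 0.47394694, -0.21363499,  0.01481793]), np.float64(0.0031267259097439715))
tri (array([ 0.43074575, -0.18272204,  0.01976501]), np.float64(0.0019300309822231313))
tri (array([ 0.43991096, -0.25937841,  0.01810416]), np.float64(0.0024191820280596277))
centre [ 0.47417798 -0.21559705]
((0.47418317198753357, -0.21530821919441223), (0.07714841514825821, 0.07622362673282623), 6.442666053771973)
```

```bash
python3 - <<'E'
from h import *
q=[0,1,0,0]
print(inverse_kinematics([.429,.009,.2],q),inverse_kinematics([.474,-.216,.1],q),inverse_kinematics([.429,.009,.2],[1,0,0,0]))
move_ptp([.429,.009,.20],q); move_gripper(.06)
print("free F",[np.round(current_force(),2) for _ in range(3)],current_position().round(4) if hasattr(current_position(),'round') else current_position())
c=capture("side");cv2.imwrite("pics/a.png",cv2.resize(c["image"][100:300,130:370],(720,600),interpolation=cv2.INTER_CUBIC))
E
```

```text
[-1.40292914e-01  8.98514798e-02  1.83152179e+00 -4.44089210e-16
  1.22021938e+00 -1.71108924e+00] [-5.60241797e-01  3.41246368e-01  1.77707248e+00 -4.44089210e-16
  1.02327381e+00 -2.13103812e+00] [-1.40292914e-01  8.98514798e-02  1.83152179e+00 -4.44089210e-16
  1.22021938e+00  1.43050341e+00]
free F [array([ 0.01, -0.69,  0.62]), array([ 0.01, -0.69,  0.62]), array([ 0.01, -0.69,  0.62])] [0.429 0.009 0.2  ]
```

View pics/a.png

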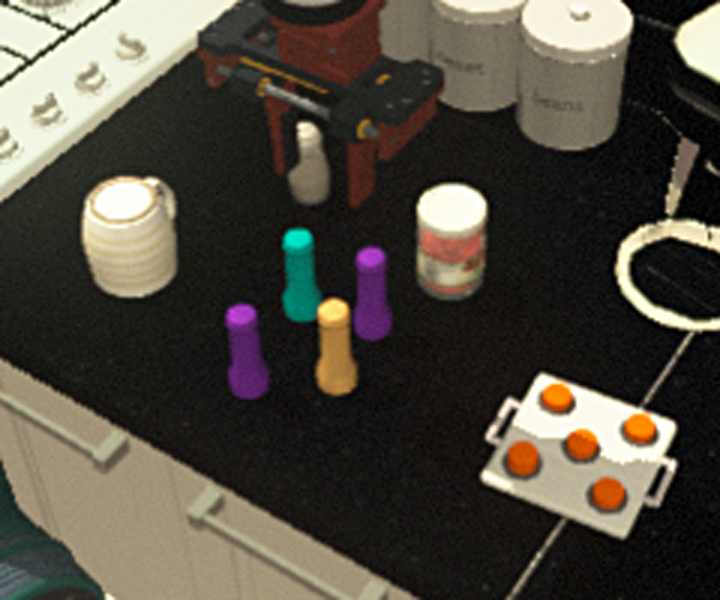

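The gripper hangs above the pestle (foot at about (336,385) in this crop), with its fingers spread along y and clear of the purple and turquoise look-alikes. The near-left rest at (520,460) looks the tallest. I'll go down and grasp.

```bash
python3 - <<'E'
from h import *
print("hit",servo_line([.429,.009,.041],rate=.08,contact_N=4),current_position())
move_gripper(0.0); print("gap",current_finger_gap(),"grip",current_grip_force(),"F",np.round(current_force(),2))
print(servo_line([.429,.009,.141],rate=.06)); print("F",np.round(current_force(),2),"gap",current_finger_gap())
for n,b in(("side",(215,150,275,235)),("top",(215,185,295,250))):
    c=capture(n);X=cloud(c);cv2.imwrite(f"pics/b_{n}.png",c["image"])
    for ce,a,m in blobs(c,(12,70,60),(28,255,255),b): print(n,ce,a,np.nanmedian(X[m],0).round(4),np.nanpercentile(X[m],[2,98],axis=0).round(3))
a=cv2.imread("pics/b_side.png");cv2.imwrite("pics/b.png",cv2.resize(a[100:260,170:330],(600,600),interpolation=cv2.INTER_CUBIC))
print(current_clock())
E
```

```text
hit False [0.42932259 0.00897775 0.04130097]
gap 0.024147696169773903 grip 30.000015199184418 F [ 0.45 -0.41  0.16]
False
F [ 0.76 -0.14 -1.4 ] gap 0.024106110909828202
side [225.5 152.2] 20 [0.4012 0.0227 0.2762] [[0.396 0.02  0.267]
 [0.412 0.024 0.282]]
side [239.23076923 152.03846154] 26 [ 0.4075 -0.0129  0.2884] [[ 0.402 -0.029  0.161]
 [ 0.525  0.093  0.296]]
side [244.57142857 160.61904762] 21 [ 0.4002 -0.0299  0.2771] [[ 0.395 -0.033  0.256]
 [ 0.417 -0.022  0.283]]
side [239.5954416 190.8034188] 351 [0.4194 0.0038 0.1396] [[ 0.412 -0.008 -0.001]
 [ 0.552  0.083  0.197]]
side [270.44117647 187.64705882] 34 [0.566  0.0047 0.0369] [[ 0.563 -0.008  0.017]
 [ 0.571  0.012  0.055]]
8.3917
```

View pics/b.png

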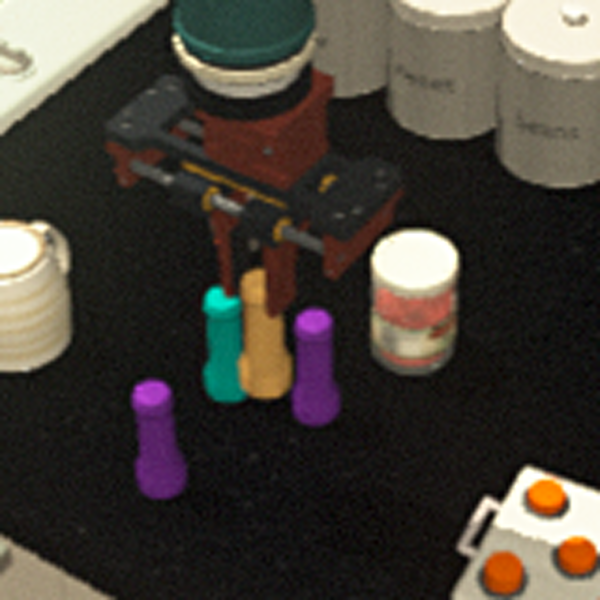

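The pestle is held upright between the fingers (foot near (265,385)), and the gap of 24 mm matches the grip. Next I'll touch all five rests gently.

```bash
cat >> h.py <<'E'
CEN=np.array([.470,-.217]); a=np.deg2rad(6.2); Rz=np.array([[np.cos(a),-np.sin(a)],[np.sin(a),np.cos(a)]])
def pt(x,y,z): return [*(CEN+Rz@[x,y]),z]
E
python3 - <<'E'
from h import *
servo_line(pt(0,0,.141),rate=.25)
for s in((0,0),(.038,.038),(.038,-.038),(-.038,-.038),(-.038,.038)):
    servo_line(pt(*s,.084),rate=.15); f0=current_force()[2]
    h=servo_line(pt(*s,.0695),rate=.012,contact_N=1.5); sleep(.1)
    print(s,h,np.round(current_position(),4),"dF",np.round(current_force()[2]-f0,2),current_clock())
    servo_line(pt(*s,.086),rate=.1)
E
```

```text
(0, 0) True [ 0.4697 -0.2169  0.0698] dF 2.31 11.15
(0.038, 0.038) True [ 0.5033 -0.175   0.0698] dF 3.25 13.1333
(0.038, -0.038) True [ 0.5117 -0.2507  0.0698] dF 3.84 15.2667
(-0.038, -0.038) True [ 0.4359 -0.2587  0.0698] dF 3.22 17.4
(-0.038, 0.038) True [ 0.4277 -0.1832  0.0741] dF 4.94 19.275
```

```bash
python3 - <<'E'
from h import *
s=(-.038,.038)
servo_line(pt(*s,.080),rate=.1); sleep(.2); f0=current_force()[2]; z=.0735
servo_line(pt(*s,z),rate=.02)
while z>.062:
    z-=.0004; servo_line(pt(*s,z),rate=.01); sleep(.04); F=current_force()[2]-f0
    print(round(z,4),round(current_position()[2],4),round(F,2))
    if F>20.5: break
print("grip",current_finger_gap(),current_clock())
E
```

```text
0.0731 0.0733 5.66
0.0727 0.0729 7.04
0.0723 0.0726 8.08
0.0719 0.0723 8.05
0.0715 0.072 9.55
0.0711 0.0717 10.38
0.0707 0.0714 11.47
0.0703 0.071 12.02
0.0699 0.0706 11.76
0.0695 0.0702 11.63
0.0691 0.0698 12.37
0.0687 0.0694 13.33
0.0683 0.069 12.27
0.0679 0.0686 11.78
0.0675 0.0682 11.25
0.0671 0.0678 12.05
0.0667 0.0674 12.71
0.0663 0.067 12.12
0.0659 0.0666 12.05
0.0655 0.0663 13.18
0.0651 0.066 14.56
0.0647 0.0657 14.52
0.0643 0.0654 15.91
0.0639 0.0651 17.14
0.0635 0.0648 18.04
0.0631 0.0644 19.46
0.0627 0.0642 20.0
0.0623 0.0638 20.61
grip 0.024178308997934078 28.6417
```

```bash
python3 - <<'E'
from h import *
servo_line(pt(-.038,.038,.086),rate=.08)
for s in((-.038,.038),(0,0)):
    servo_line(pt(*s,.084),rate=.15); sleep(.15); f0=current_force()[2]
    h=servo_line(pt(*s,.0685),rate=.012,contact_N=1.5); sleep(.1)
    print(s,h,np.round(current_position(),4),"dF",np.round(current_force()[2]-f0,2),current_clock())
    servo_line(pt(*s,.11),rate=.1)
move_p=[.429,.009,.141]
servo_line([.470,-.217,.141],rate=.2)
c=capture("side");X=cloud(c)
for ce,a,m in blobs(c,(2,150,90),(16,255,255),(280,215,360,290)): print(ce.round(1),a,np.nanpercentile(X[m][:,2],[50,90]).round(4))
servo_line(move_p,rate=.2); c=capture("side");cv2.imwrite("pics/c.png",cv2.resize(c["image"][100:300,170:370],(600,600),interpolation=cv2.INTER_CUBIC))
E
```

```text
(-0.038, 0.038) True [ 0.4277 -0.1832  0.0698] dF 4.28 30.6417
(0, 0) True [ 0.4695 -0.2169  0.0699] dF 1.92 33.0417
[315.3 233. ] 45 [0.0274 0.0306]
[342.9 243.5] 53 [0.0271 0.0311]
[323.4 248.5] 52 [0.0276 0.031 ]
[303.9 253.8] 55 [0.0275 0.0309]
[332.2 265.1] 59 [0.027  0.0301]
```

View pics/c.png

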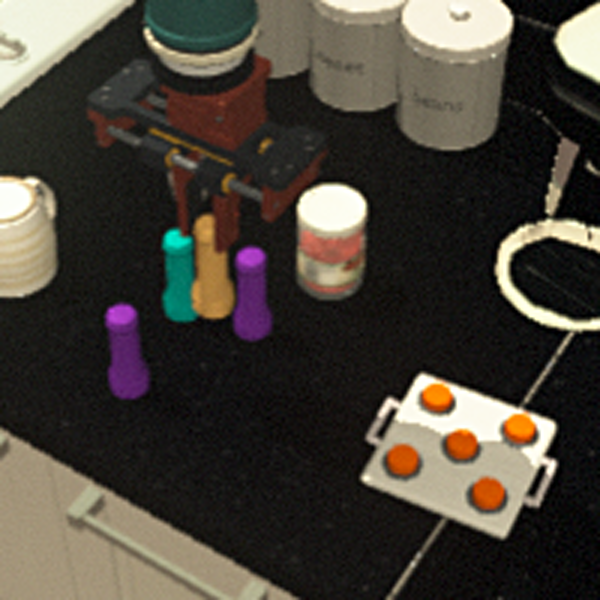

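All five rests now read level, both by touch and by range, and the pestle at (213,290) is still upright. I'll put it back where it stood.

```bash
python3 - <<'E'
from h import *
servo_line([.429,.009,.050],rate=.1); sleep(.15)
print(servo_line([.429,.009,.0385],rate=.012,contact_N=2),current_position().round(4),np.round(current_force(),2))
move_gripper(.05); sleep(.3); print("gap",current_finger_gap())
servo_line([.429,.009,.16],rate=.08); move_ptp([.25,.45,.25],[0,1,0,0]); sleep(.3)
for n,b in(("side",(215,150,275,240)),("top",(235,205,275,240))):
    c=capture(n);X=cloud(c)
    for ce,a,m in blobs(c,(12,70,60),(28,255,255),b): print(n,ce.round(1),a,np.nanmedian(X[m],0).round(4),np.nanpercentile(X[m],[2,98],axis=0).round(3))
    if n=="side": cv2.imwrite("pics/d.png",cv2.resize(c["image"][110:310,140:340],(600,600),interpolation=cv2.INTER_CUBIC))
print(current_clock())
E
```

```text
True [0.4287 0.0091 0.0411] [-1.59  0.64  3.98]
gap 0.04992896102123893
side [232.3 158. ] 89 [0.6059 0.1672 0.0411] [[0.599 0.159 0.015]
 [0.625 0.183 0.063]]
side [270.6 188. ] 34 [0.5656 0.0046 0.0366] [[ 0.562 -0.007  0.015]
 [ 0.57   0.012  0.054]]
side [241.  215.9] 370 [0.4214 0.0042 0.0434] [[ 0.411 -0.007 -0.001]
 [ 0.512  0.062  0.096]]
top [255.2 226.9] 139 [0.4334 0.0086 0.0935] [[ 0.416 -0.006  0.001]
 [ 0.448  0.025  0.098]]
41.9417
```

View pics/d.png

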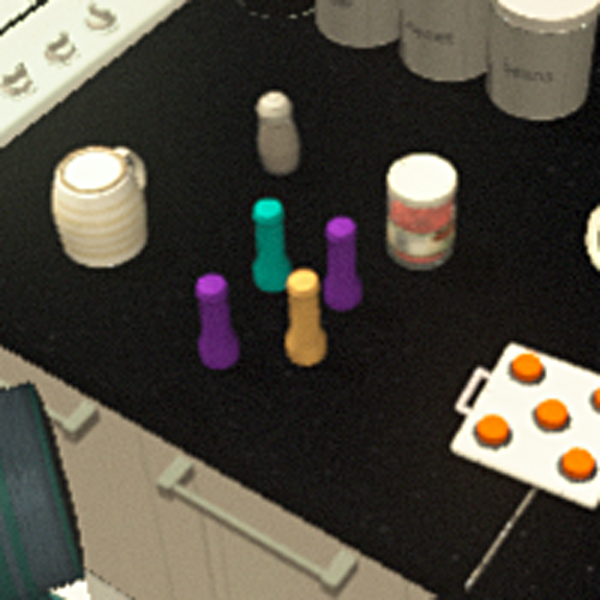

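The pestle stands upright at (305,320), where it started. The bystanders haven't moved and the arm is clear.

```bash
python3 -c "
from bench import *
print(close_job())"
```

```text
the job is handed in; nothing more can be done
None
```

The high rest was the one at spot_4, about 4.5 mm proud; I pressed it home with about 21 N, stood the pestle upright back in its place, and handed the job in at about 42 s (no verdict was returned).

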